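# Fold the angle gauge and put it away in its box

## Robot

A 6-joint arm with a two-finger parallel gripper is mounted at the origin on a cart in front of the work surface, level with it; the furniture and walls round the work are solid. World frame = base frame: x ahead of the robot, y to its left, z up, the work surface at z = 0. Lengths are in m, angles in rad, forces in N, time in s.
With the tool pointing down it reaches from about 0.3 to 0.875 m from the base axis. Payload 6.4 kg.
Tool frame: the origin (TCP) lies at the very end of the fingers, on their centre line; the grasp point (between the pads) lies 19 mm behind it; z points along the fingers, y is the line along which they close (so a half turn about z gives the same grasp; the last joint's range is limited). The gripper opens to 85 mm and grips with 20 to 120 N. Pads are 22 mm wide; open, the fingers measure 114 mm over their backs; the gripper's body (76 mm by 85 mm) begins 54 mm behind the grasp point. The pads swing forward as they close: fully open they stand 13 mm farther back than shut.
Start: joints at [-1.353, 0.181, 1.607, -0, 1.354, -0.206], TCP at [0.236, -0.524, 0.231] pointing down, gripper open.
Joint ranges: [-2.99, 2.99], [-0.89, 2.07], [0.3, 2.58], [-1.14, 4.28], [0, 2.63], [-3.12, 3.12]. Speed limits (rad/s): [2.57, 2.57, 3.01, 3.14, 3.14, 3.14].

## Interface

Orientations are given as a unit quaternion [w, x, y, z].
In Python, from bench import telemetry, camera, ctrl, spotter gives the robot as it stands.
- The arm moves only by the tool send_rows, never from a script. Its argument "series" is a list of rows, each a list of 3 entries, a list of its own where there are three numbers: the turn, a rotation vector about the world's x, y, z in degrees, then the shift along the world's x, y, z in mm, then the closure, from -1 (fully open) to 1 (shut), so that 0 is half open. In form: [[[rx, ry, rz], [dx, dy, dz], gripper], ...]. A call has 1 to 10 rows; each row is the pose to reach, as a shift and turn from the pose commanded when the call began; what a row does not reach only later rows make up. A row lasts 1/8 s, in which the tool goes at most 62.5 mm and 10.7 degrees, less where a joint would pass 70% of its speed; a pose out of reach is approached as far as the arm can. A call with a gripper value outside its range is refused whole. The fingers move at their own pace and stop on an object; the grip force is fixed at half the most. Time passes only in rows, so rows that repeat a pose let the fingers close. It gives the time, the measured TCP pose, the force, the opening and the grip force at its end, in the units of the state.
- telemetry.get_obs(): the state, without advancing time (a new reading comes with each control period).
- camera(name): name is "scene" or "top" or "wrist"; returns a dict with "pixels" (480x640x3 uint8, red, green, blue), "camera_matrix" (3x3 intrinsics, pixels), "xyz" and "orientation" of the camera in the world. Camera axes: x right, y up, looking along -z (the intrinsics and any distortion apply to the point x, -y, -z); pixel columns grow to the right and rows downward; lengths in m; the calibration is good to about 2 mm. A picture is of the moment at which its call begins. There is no depth.
- ctrl.hand_in(): hands the job in; it is judged then, once.
Trained networks look in the newest picture that a camera, given by its name, has taken for a name from the list of things; names that differ only in an ending like _2 or _b are one class to them, and where a whole thing is asked for, a point or a joint stands for the part that bears it (a point fixed in the world has none). Each returns a list of dicts, best first, with "conf" (0 to 1); they miss things now and then, are a little off and sometimes report something else, mostly with a low value. They report only what shows in the picture. A call takes as long as a camera call. They do not tell look-alikes from the thing itself.
- spotter.boxes_of(thing, camera): "xyz" ([x, y, z] in m, in world coordinates, good to about 4 mm: the middle of the surface that is visible of it).
- spotter.landmark_of(thing, camera): "xyz" ([x, y, z] in m, in world coordinates, good to about 4 mm: a listed point, or the origin of a listed thing).
The state is a dict: "time_s": time; "q": joint angles; "dq": joint speeds; "joint_efforts": joint torques, N m; "eef_pos": TCP position; "eef_rot": TCP orientation; "wrist_force": force on the tool from outside, world axes, zero at the start; "torque": the same for the moment, N m; "opening": opening from 0.0 (shut) to 1.0 (fully open); "grasp_force": force on a finger pad.
Only numpy, scipy, OpenCV 4.12 (cv2) and the standard library are available. Lean on these libraries where they do the work, as an engineer would, in place of code of your own. Each camera call takes 0.05 s, during which the arm holds its last target. There are 200 camera calls.

## Task

The setting-up is finished: fold the yellow angle gauge fully shut before it goes away, then lay it flat in the open blue storage box, lengthwise. Leave it there folded, and leave the box's lid open.

Things in the scene. Friction and masses are not known exactly. Their poses are not given: they have to be found in the camera images.
- gauge_mid (a point): Folding angle gauge, loose, 0.12 kg: two yellow bars (each 13 wide, 16 high, 117 mm from pivot to tip) on a dark steel pivot disc 26 mm across. Point: centre of the shut gauge (130 x 27 x 16 mm), 8 mm above its underside, fixed in the fixed leg's frame; the pivot is 52 mm from it along -x, the fixed leg runs along x (y -13.5 to -0.5 mm), the moving leg opens to the +y side; z up.
- gauge_leg (a joint): Angle between the legs: 0 shut, 0.7 to 0.8 rad at the start, 0.9 at most; it grows as the moving leg swings anticlockwise seen from above. Light friction, no spring, stays as left. Squeezing the legs across their bisector 33 mm from the pivot (at most 68 mm wide there, and near the centre of mass) folds the gauge, and the same grip can carry it.
- case_floor (a point): Centre of the foam bed in the blue storage box, 8 mm above the worktop; the box is fixed. Inside 96 mm along x, 150 mm along y; walls 4 mm thick, rims 40 mm above the worktop; z up. The blue lid, hinged along the +x rim, stands open leaning away, up to 150 mm above the worktop. The shut gauge fits along y, either end first.
- case_lid (a joint): Lid of the storage box: 0 shut, 1.9 rad fully open; it stands open past upright, held there by its weight.
There are look-alikes about, which are no part of the job. There is more than one size of the part that bears case_floor; the job needs the larger.

How it is judged:
By the outcome, as a careful person would: the job done as asked, in the order asked, and still so for the second after the job is handed in, with the robot touching nothing.
It also fails if it takes over 38 s, if anything falls off the work surface, if the arm or the gripper's body presses on something with over 40 N, if the wrist force passes 120 N, or if a joint passes its speed limit or range.

## Working session

There is one attempt and no reset: what is moved stays moved. The work goes in short steps, Python scripts to look and compute and a tool call to move; the robot and the scene stay as the last step left them, time stands still between calls to the robot, and variables do not carry over. Pictures are saved under pics/ and viewed, at most 10 in all, crops included, and the job is handed in when it is done.

Besides the shell and the picture viewer there is one more tool, called after "Request:" by a JSON object that holds its "api" and its "payload". send_rows: Moves the arm, as the interface text tells. Its arguments: {"type":"object","properties":{"series":{"type":"array","items":{"type":"array"}}},"required":["series"]}

```bash
mkdir -p pics; cat > h.py <<'E'
import numpy as np, cv2
from scipy.spatial.transform import Rotation as R
from bench import telemetry, camera, ctrl, spotter
def Rm(c):
    o=np.array(c["orientation"]); 
    return R.from_quat(o[[1,2,3,0]]).as_matrix() if o.size==4 else o
def toz(c,px,z):
    K=np.array(c["camera_matrix"]); p=np.c_[np.atleast_2d(px),np.ones(len(np.atleast_2d(px)))]@np.linalg.inv(K).T
    d=(p*[1,-1,-1])@Rm(c).T; o=np.array(c["xyz"]); return o+d*((z-o[2])/d[:,2])[:,None]
def topx(c,P):
    q=(np.atleast_2d(P)-np.array(c["xyz"]))@Rm(c)*[1,-1,-1]; q=q@np.array(c["camera_matrix"]).T; return q[:,:2]/q[:,2:]
def save(c,n): cv2.imwrite(f"pics/{n}.png",cv2.cvtColor(c["pixels"],cv2.COLOR_RGB2BGR))
E
python3 - <<'E'
from h import *
o=telemetry.get_obs(); print(o["eef_pos"],o["eef_rot"],o["opening"],o["time_s"])
for n in("top","scene"):
    c=camera(n); save(c,n); print(n,c["xyz"],{k:np.shape(v) for k,v in c.items()})
    for t in("gauge_mid","case_floor","gauge_leg"):
        for f in(spotter.landmark_of,spotter.boxes_of):
            try:
                for d in f(t,n): print(t,f.__name__,np.round(d["xyz"],3),round(d["conf"],2),topx(c,d["xyz"]).round())
            except Exception as e: print(t,e)
E
```

```text
[ 0.23635366 -0.52358187  0.23039075] [-8.57043425e-04  9.77633011e-01  2.10316338e-01  1.86618133e-06] 0.9985157497186717 0.0
top [ 0.45251317 -0.01716132  0.99118686] {'pixels': (480, 640, 3), 'camera_matrix': (3, 3), 'xyz': (3,), 'orientation': (4,)}
gauge_mid call [ 0.446 -0.118  0.006] 0.85 [[389. 295.]]
gauge_mid call [ 0.445 -0.135  0.012] 0.82 [[399. 296.]]
case_floor call [0.464 0.196 0.007] 0.69 [[204. 290.]]
case_floor call [0.546 0.014 0.009] 0.64 [[310. 239.]]
case_floor call [0.49  0.205 0.01 ] 0.92 [[199. 275.]]
case_floor call [0.541 0.012 0.035] 0.72 [[310. 241.]]
gauge_leg it knows: case_floor, gauge_mid
gauge_leg call [ 0.41  -0.145  0.012] 0.69 [[406. 316.]]
scene [0.97366735 0.07595214 0.93791528] {'pixels': (480, 640, 3), 'camera_matrix': (3, 3), 'xyz': (3,), 'orientation': (4,)}
gauge_mid call [ 0.449 -0.117  0.012] 0.65 [[257. 212.]]
gauge_mid call [ 0.447 -0.132  0.017] 0.91 [[249. 208.]]
case_floor call [0.461 0.195 0.01 ] 0.74 [[431. 246.]]
case_floor call [0.544 0.008 0.005] 0.73 [[316. 272.]]
case_floor call [0.552 0.009 0.03 ] 0.97 [[316. 270.]]
case_floor call [0.461 0.201 0.014] 0.82 [[434. 245.]]
gauge_leg it knows: case_floor, gauge_mid
gauge_leg call [ 0.404 -0.139  0.015] 0.85 [[251. 188.]]
```

View pics/top.png

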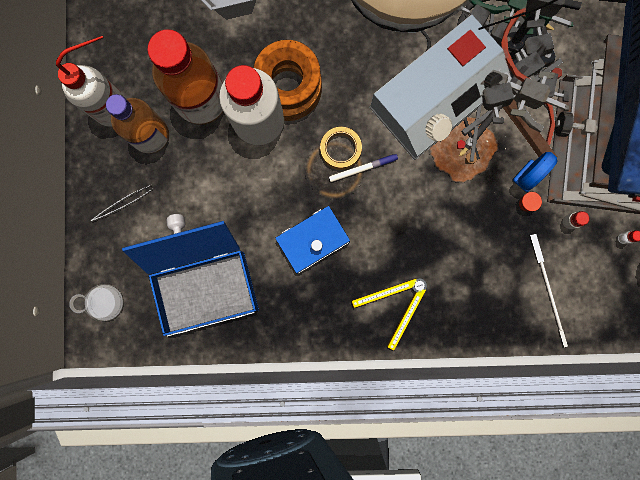

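View pics/scene.png

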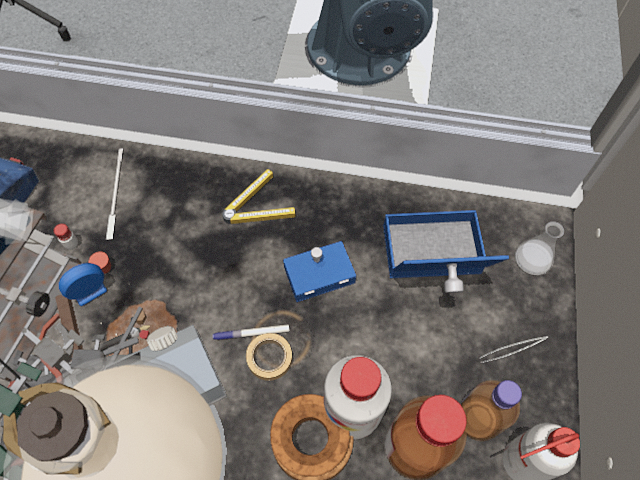

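The top view shows the open gauge with its pivot at about (419,286) and tips at (353,304) (fixed leg) and (391,348) (moving leg). The open blue box is at about (205,292), lid on the far (+x) side. The small closed blue box at (313,240) is the look-alike.

```bash
python3 - <<'E'
from h import *
for n,bb in(("top",(340,270,435,360)),("scene",(215,160,305,230))):
    c=camera(n); im=c["pixels"]; hsv=cv2.cvtColor(im,cv2.COLOR_RGB2HSV)
    m=cv2.inRange(hsv,(18,110,80),(38,255,255)); k=np.zeros_like(m); x0,y0,x1,y1=bb; k[y0:y1,x0:x1]=1; m=m*k
    v,u=np.nonzero(m); P=toz(c,np.c_[u,v],0.016)[:,:2]
    # split by 2-means with lines
    from scipy.cluster.vq import kmeans2
    cen,lab=kmeans2(P,2,seed=1,minit='++')
    ls=[]
    for it in range(20):
        ls=[]
        for i in(0,1):
            q=P[lab==i]; mu=q.mean(0); w,V=np.linalg.eigh(np.cov(q.T)); ls.append((mu,V[:,1]))
        D=np.array([abs((P-mu)@[-d[1],d[0]]) for mu,d in ls]); lab=D.argmin(0)
    (a,da),(b,db)=ls; t=np.linalg.solve(np.c_[da,-db],b-a); X=a+t[0]*da
    print(n,"lineX",X.round(4))
    for mu,d in ls:
        d=d*np.sign((mu-X)@d); q=(P-X)@d; print(" mid",mu.round(4),"ang",np.degrees(np.arctan2(d[1],d[0])).round(1),"ext",q.min().round(4),q.max().round(4))
    # foam: gray region inside box
    b=cv2.inRange(hsv,(105,120,40),(125,255,255))
    seed={"top":(204,292),"scene":(431,240)}[n]
    g=cv2.inRange(hsv,(0,0,70),(179,70,255)); g=cv2.morphologyEx(g&~b,cv2.MORPH_OPEN,np.ones((3,3)))
    nl,L=cv2.connectedComponents(g,connectivity=4); r=(L==L[seed[1],seed[0]])
    v,u=np.nonzero(r); print(" foam n",len(u),u.min(),u.max(),v.min(),v.max())
    Q=toz(c,np.c_[u,v],0.008)[:,:2].astype(np.float32)*1000; print(" foam rect",cv2.minAreaRect(Q))
    # known-size fit of outline of blue box lower rim
    for p,z in (((165,335),.04),((255,313),.04),((151,276),.04),((247,254),.04)) if n=="top" else (((386,213),.04),((478,212),.04),((392,279),.04),((486,262),.04)): print(p,toz(c,p,z)[0].round(3))
E
```

```text
top lineX [ 0.4753 -0.1852]
 mid [ 0.4507 -0.1095] ang 108.0 ext 0.0128 0.1368
 mid [ 0.4066 -0.1447] ang 149.5 ext 0.0142 0.1368
 foam n 4742 158 251 256 330
 foam rect ((458.85272216796875, 196.13494873046875), (95.07415008544922, 145.74468994140625), 13.496851921081543)
(165, 335) [0.392 0.255 0.04 ]
(255, 313) [0.424 0.106 0.04 ]
(151, 276) [0.489 0.277 0.04 ]
(247, 254) [0.521 0.118 0.04 ]
scene lineX [ 0.4827 -0.1815]
 mid [ 0.4112 -0.1378] ang 148.6 ext 0.013 0.1413
 mid [ 0.4587 -0.1053] ang 107.5 ext 0.0146 0.1377
 foam n 3044 390 476 221 265
 foam rect ((452.618896484375, 198.21487426757812), (81.07303619384766, 145.2509002685547), 13.382705688476562)
(386, 213) [0.427 0.11  0.04 ]
(478, 212) [0.397 0.266 0.04 ]
(392, 279) [0.551 0.134 0.04 ]
(486, 262) [0.492 0.284 0.04 ]
```

```bash
python3 - <<'E'
import cv2
a=cv2.imread('pics/top.png')[210:345,110:265]; b=cv2.imread('pics/top.png')[270:360,340:440]
a=cv2.resize(a,None,fx=3,fy=3,interpolation=3);b=cv2.resize(b,(400,405-45),interpolation=3)
import numpy as np
o=np.zeros((405,a.shape[1]+300,3),'u1');b=b[:, :300];o[:,:a.shape[1]]=a;o[:b.shape[0],a.shape[1]:]=b;cv2.imwrite('pics/crop.png',o)
E
```

```text
(no output)
```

View pics/crop.png

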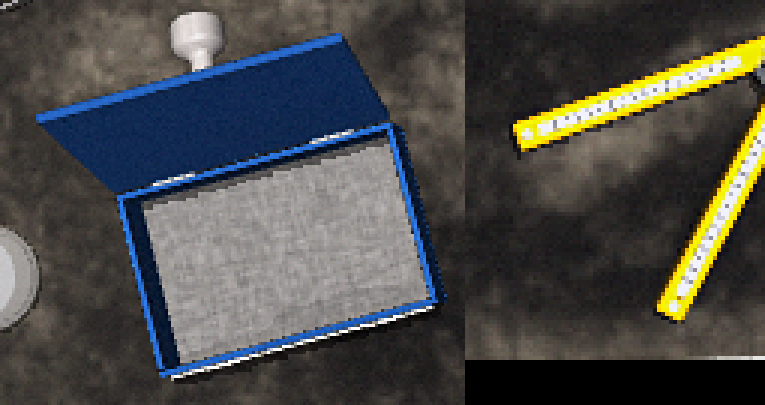

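Request:
{"api": "send_rows", "payload": {"series": [[[0,0,104],[208,382,-70],-1],[[0,0,104],[208,382,-70],-1],[[0,0,104],[208,382,-70],-1],[[0,0,104],[208,382,-70],-1],[[0,0,104],[208,382,-70],-1],[[0,0,104],[208,382,-70],-1],[[0,0,104],[208,382,-70],-1],[[0,0,104],[208,382,-70],-1],[[0,0,104],[208,382,-70],-1],[[0,0,104],[208,382,-70],-1]]}}

```text
time_s: 1.95
eef_pos: [0.4447, -0.1417, 0.1614]
eef_rot: [0.0, 0.433, 0.901, -0.0]
wrist_force: [-0.6, -0.0, 0.5]
opening: 1.001
grasp_force: 0.0
```

```bash
python3 - <<'E'
from h import *
o=telemetry.get_obs(); print(o["eef_pos"],o["eef_rot"],o["time_s"])
c=camera("wrist"); save(c,"w1"); print(c["xyz"])
for f in(spotter.landmark_of,spotter.boxes_of):
    for d in f("gauge_mid","wrist"): print(np.round(d["xyz"],4),d["conf"],topx(c,d["xyz"]).round())
print(topx(c,[[.465,-.1675,.016],[.4445,-.1417,.016]]).round())
E
```

```text
[ 0.44468258 -0.14173354  0.16137455] [ 1.03301958e-04  4.33470023e-01  9.01167979e-01 -4.12003160e-05] 1.95
[ 0.39361976 -0.07755312  0.3048851 ]
[ 0.4512 -0.1237  0.0045] 0.7 [[338. 215.]]
[ 0.4393 -0.1354  0.0112] 0.66 [[319. 218.]]
[[319. 263.]
 [320. 229.]]
```

View pics/w1.png

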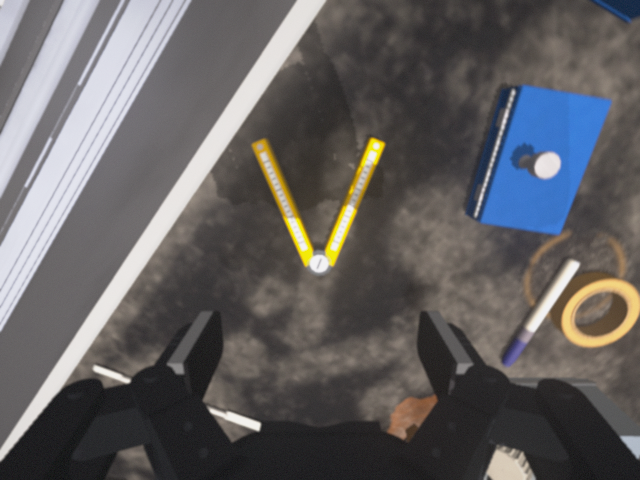

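The wrist view shows the pivot at (319,263), right on my prediction, with the bisector vertical. The grasp point is good, so I descend and squeeze.

Request:
{"api": "send_rows", "payload": {"series": [[[0,0,0],[0,0,-60],-1],[[0,0,0],[0,0,-110],-1],[[0,0,0],[0,0,-140],-0.6],[[0,0,0],[0,0,-157],-0.5],[[0,0,0],[0,0,-157],-0.4],[[0,0,0],[0,0,-157],-0.3],[[0,0,0],[0,0,-157],-0.2],[[0,0,0],[0,0,-157],-0.1],[[0,0,0],[0,0,-157],0],[[0,0,0],[0,0,-157],0.1]]}}

```text
time_s: 3.35
eef_pos: [0.4448, -0.1423, 0.0046]
eef_rot: [0.0, 0.436, 0.9, -0.0]
wrist_force: [0.5, -0.4, 1.0]
opening: 0.45
grasp_force: 0.9
```

Request:
{"api": "send_rows", "payload": {"series": [[[0,0,0],[0,0,0],0.2],[[0,0,0],[0,0,0],0.3],[[0,0,0],[0,0,0],0.4],[[0,0,0],[0,0,0],0.6],[[0,0,0],[0,0,0],0.8],[[0,0,0],[0,0,0],1],[[0,0,0],[0,0,0],1],[[0,0,0],[0,0,0],1]]}}

```text
time_s: 4.35
eef_pos: [0.4444, -0.1422, 0.0046]
eef_rot: [-0.0, 0.436, 0.9, -0.0]
wrist_force: [-1.7, 0.7, 5.6]
opening: 0.288
grasp_force: 59.0
```

```bash
python3 - <<'E'
from h import *
o=telemetry.get_obs(); print(o["eef_pos"],o["time_s"],o["opening"],o["grasp_force"])
c=camera("wrist"); save(c,"w2")
for p in spotter.landmark_of("gauge_mid","wrist"): print(np.round(p["xyz"],4),p["conf"])
E
```

```text
[ 0.44444469 -0.1421603   0.00457408] 4.35 0.2884864491041895 59.03989613056183
```

View pics/w2.png

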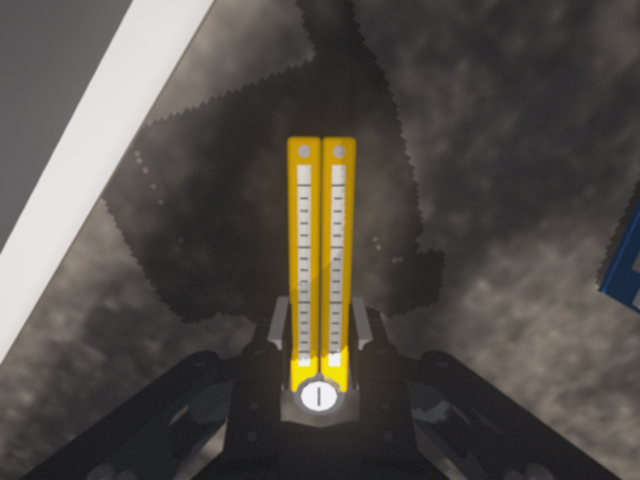

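The gauge is shut in the grip (opening about 25 mm), with the pivot at (319,396) and the leg tips at about (321,137). I lift it and measure where it sits in the hand.

Request:
{"api": "send_rows", "payload": {"series": [[[0,0,0],[0,0,40],1],[[0,0,0],[0,0,90],1],[[0,0,0],[0,0,130],1],[[0,0,0],[0,0,130],1]]}}

```text
time_s: 4.95
eef_pos: [0.4463, -0.1433, 0.1372]
eef_rot: [0.003, 0.436, 0.9, -0.0]
wrist_force: [0.6, -0.3, -1.1]
opening: 0.289
grasp_force: 59.7
```

```bash
python3 - <<'E'
from h import *
o=telemetry.get_obs(); print(o["eef_pos"],o["time_s"],o["opening"],o["grasp_force"],o["wrist_force"])
c=camera("wrist"); save(c,"w3"); z=.016+o["eef_pos"][2]-.0046
im=c["pixels"]; h=cv2.cvtColor(im,cv2.COLOR_RGB2HSV); m=cv2.inRange(h,(18,110,80),(38,255,255)); m[:100]=0;m[:, :250]=0;m[:,390:]=0
v,u=np.nonzero(m); print(u.min(),u.max(),v.min(),v.max())
for vv in (150,200,250): print(vv,u[v==vv].min(),u[v==vv].max())
P=toz(c,[[319,396],[321,137]],z); d=P[1]-P[0]; L=np.linalg.norm(d); print(P.round(4),"len",L,"ang",np.degrees(np.arctan2(d[1],d[0])))
print("mid rel TCP",(P[0]+d/L*.052-o["eef_pos"]).round(4))
E
```

```text
[ 0.44633797 -0.14325183  0.1371524 ] 4.95 0.288898498640723 59.72397565841675 [ 0.57067219 -0.27195959 -1.11057003]
286 356 136 391
150 287 356
200 287 354
250 288 352
[[ 0.4703 -0.174   0.1486]
 [ 0.3974 -0.0803  0.1486]] len 0.11873793996275443 ang 127.89083820482627
mid rel TCP [-0.008   0.0103  0.0114]
```

Request:
{"api": "send_rows", "payload": {"series": [[[0,0,-25],[17,325,0],1],[[0,0,-25],[17,325,0],1],[[0,0,-25],[17,325,0],1],[[0,0,-25],[17,325,0],1],[[0,0,-25],[17,325,0],1],[[0,0,-25],[17,325,0],1],[[0,0,-25],[17,325,0],1],[[0,0,-25],[17,325,0],1]]}}

```text
time_s: 6.0
eef_pos: [0.4603, 0.1822, 0.1326]
eef_rot: [-0.001, 0.621, 0.784, -0.001]
wrist_force: [-0.4, -0.6, -2.1]
opening: 0.284
grasp_force: 59.8
```

```bash
python3 - <<'E'
from h import *
o=telemetry.get_obs(); print(o["eef_pos"],o["eef_rot"],o["time_s"],o["opening"],o["grasp_force"])
c=camera("wrist"); save(c,"w4")
for p in spotter.landmark_of("case_floor","wrist"): print(np.round(p["xyz"],4),p["conf"])
t=np.radians(13.1);ex=np.array([np.cos(t),np.sin(t),0]);ey=np.array([-ex[1],ex[0],0]);C=np.array([.46,.195,.04])
Q=topx(c,[C+a*.052*ex+b*.079*ey for a,b in((-1,-1),(-1,1),(1,1),(1,-1))]); print(Q.round())
im=cv2.cvtColor(c["pixels"],cv2.COLOR_RGB2BGR); cv2.polylines(im,[Q.astype(int)],True,(0,0,255),1); cv2.imwrite("pics/w4.png",im)
E
```

```text
[0.46026465 0.18219962 0.132594  ] [-0.00100035  0.62052229  0.78418702 -0.00133944] 6.0 0.28416558706509726 59.767327308654785
[[258. 327.]
 [244. 115.]
 [405. 115.]
 [389. 328.]]
```

View pics/w4.png

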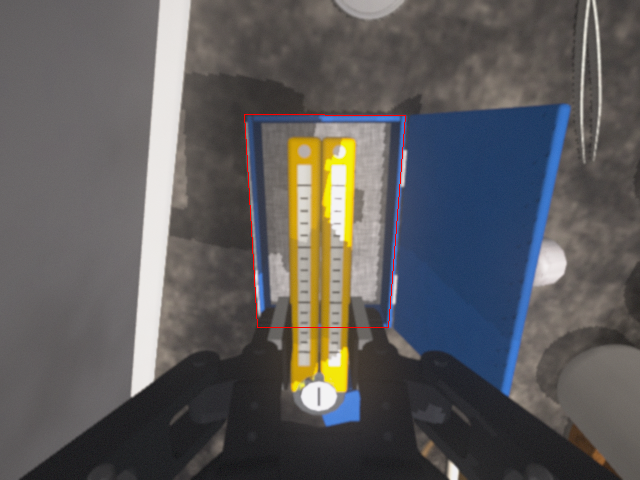

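The gauge sits aligned over the box: the red predicted rim (245,115)–(389,328) matches the real rim. I lower it, release with a part opening only, and retreat.

Request:
{"api": "send_rows", "payload": {"series": [[[0,0,0],[2,0,-40],1],[[0,0,0],[2,0,-80],1],[[0,0,0],[2,0,-105],1],[[0,0,0],[2,0,-115],1],[[0,0,0],[2,0,-119],1],[[0,0,0],[2,0,-119],1],[[0,0,0],[2,0,-119],1]]}}

```text
time_s: 6.98
eef_pos: [0.4644, 0.183, 0.0163]
eef_rot: [0.001, 0.621, 0.784, 0.001]
wrist_force: [0.3, 0.8, -1.6]
opening: 0.293
grasp_force: 59.8
```

Request:
{"api": "send_rows", "payload": {"series": [[[0,0,0],[0,0,0],0.35],[[0,0,0],[0,0,0],0.25],[[0,0,0],[0,0,0],0.15],[[0,0,0],[0,0,0],0.1],[[0,0,0],[0,0,0],0.1]]}}

```text
time_s: 7.6
eef_pos: [0.4635, 0.1829, 0.0153]
eef_rot: [0.0, 0.621, 0.784, 0.0]
wrist_force: [0.4, 0.0, 0.6]
opening: 0.45
grasp_force: 0.0
```

Request:
{"api": "send_rows", "payload": {"series": [[[0,0,0],[0,0,10],0.1],[[0,0,0],[0,0,30],0.1],[[0,0,0],[0,0,70],0.1],[[0,0,0],[0,0,120],0.1],[[0,0,0],[-60,-60,150],0.1],[[0,0,0],[-60,-120,150],0.1],[[0,0,0],[-60,-180,150],0.1],[[0,0,0],[-60,-240,150],0.1],[[0,0,0],[-60,-240,150],0.1]]}}

```text
time_s: 8.72
eef_pos: [0.4036, -0.0605, 0.1664]
eef_rot: [0.001, 0.623, 0.783, -0.0]
wrist_force: [0.4, 0.6, -0.6]
opening: 0.453
grasp_force: 0.0
```

```bash
python3 - <<'E'
from h import *
c=camera("top"); a=c["pixels"][200:350,100:270]
s=camera("scene"); b=s["pixels"][190:300,370:520]
o=np.hstack([cv2.resize(a,(400,353),interpolation=3),cv2.resize(b,(400,353),interpolation=3)]); save({"pixels":o},"end")
for n in("top","scene"):
    for p in spotter.landmark_of("gauge_mid",n): print(np.round(p["xyz"],4),p["conf"])
E
```

```text
[0.4623 0.1996 0.0148] 0.98
[0.4612 0.1953 0.0164] 0.8
```

View pics/end.png

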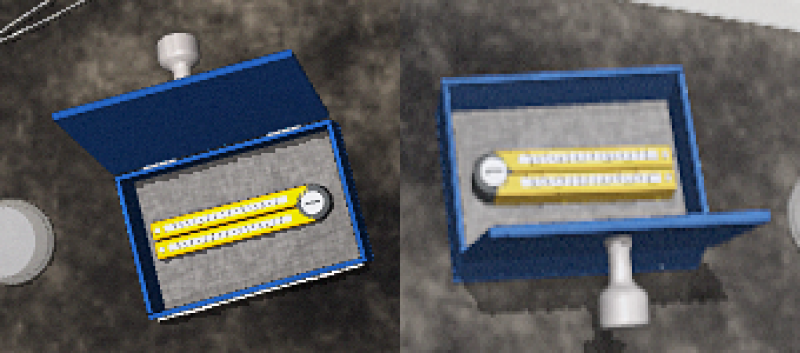

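The gauge lies flat, shut and lengthwise on the foam, and the lid is open. One numeric check that the legs are still parallel after release.

```bash
python3 - <<'E'
from h import *
for n,bb in(("top",(150,255,250,335)),("scene",(385,205,485,275))):
    c=camera(n); h=cv2.cvtColor(c["pixels"],cv2.COLOR_RGB2HSV); sat=cv2.inRange(h,(18,60,120 if n=="scene" else 80),(38,255,255)); x0,y0,x1,y1=bb
    k=np.zeros_like(sat);k[y0:y1,x0:x1]=1; v,u=np.nonzero(sat*k); P=toz(c,np.c_[u,v],.024)[:,:2]
    mu=P.mean(0); w,V=np.linalg.eigh(np.cov(P.T)); d=V[:,1]*np.sign(V[1,1]); s=(P-mu)@d; t=(P-mu)@[-d[1],d[0]]
    print(n,mu.round(4),"ang",np.degrees(np.arctan2(d[1],d[0])).round(1),"len",np.ptp(s).round(4))
    for a in np.arange(-.045,.05,.015):
        q=t[abs(s-a)<.0075]; print(round(a,3),(np.percentile(q,97)-np.percentile(q,3)).round(4),end="; ")
    print()
E
```

```text
top [0.4573 0.2042] ang 102.4 len 0.1503
-0.045 0.0255; -0.03 0.0257; -0.015 0.0257; 0.0 0.0257; 0.015 0.0259; 0.03 0.0258; 0.045 0.0257; 
scene [0.4639 0.2083] ang 102.8 len 0.1165
-0.045 0.0311; -0.03 0.0325; -0.015 0.0313; 0.0 0.0313; 0.015 0.0313; 0.03 0.0316; 0.045 0.0313;
```

The width is constant along the length, so the legs are shut.

```bash
python3 -c "
from bench import ctrl
print(ctrl.hand_in())"
```

```text
the job is handed in; nothing more can be done
None
```

I folded the yellow gauge fully shut and laid it flat, lengthwise, in the larger open blue box; its lid is still open, and the job was handed in about 9 s into the 38 s allowed.

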